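# Open the filling doser: transport lock, then the cap of unknown hand

## Robot

A 7-joint arm with a two-finger parallel gripper is mounted at the origin on a cart in front of the work surface, level with it; the furniture and walls round the work are solid. World frame = base frame: x ahead of the robot, y to its left, z up, the work surface at z = 0. Lengths are in m, angles in rad, forces in N, time in s.
With the tool pointing down it reaches from about 0.4 to 0.85 m from the base axis. Payload 4.5 kg.
Tool frame: the origin (TCP) lies midway between the tips of the shut fingers; the grasp point (between the pads) lies 19 mm behind it; z points along the fingers, y is the line along which they close (so a half turn about z gives the same grasp; the last joint's range is limited). The gripper opens to 88 mm and grips with 3 to 60 N. Pads are 18 mm wide; open, the fingers measure 123 mm over their backs; the gripper's body (75 mm by 187 mm) begins 45 mm behind the grasp point.
Start: joints at [-1.31, 0.689, -0.195, 1.565, 0.157, 0.902, -0.215], TCP at [0.141, 0.609, 0.239] pointing down, gripper open.
Joint ranges: [-3.01, 3.01], [-0.46, 2.08], [-1.47, 1.51], [0.13, 2.56], [-1, 4.14], [0.04, 2.09], [-2.66, 2.66]. Speed limits (rad/s): [2.57, 2.57, 3.14, 3.14, 3.14, 3.14, 3.14].

## Interface

Orientations are given as a rotation vector (axis times angle).
In Python, from station import ctrl, optics gives the robot as it stands. The module is installed in compiled form; this text tells all that it offers.
- The arm moves only by the tool step_arm, never from a script. Its argument "commands" is one flat list of numbers, 7 for each row, row after row: the shift along the world's x, y, z scaled (see below), then the turn, a rotation vector about the world's x, y, z scaled (see below), then the closure, from -1 (fully open) to 1 (shut). A call has 1 to 10 rows; each row shifts and turns the commanded pose from where the row before left it; what a row does not reach is not made up. The controller multiplies each number of a shift by 4 cm and each number of a turn by 4 degrees. A row lasts 1/10 s, in which the tool goes at most 50 mm and 8.59 degrees, less where a joint would pass 70% of its speed; a pose out of reach is approached as far as the arm can. A call with a number of a shift or a turn outside -1 to 1 is refused whole. A call with a gripper value outside its range is refused whole. The fingers move at their own pace and stop on an object; "squeeze" is the grip in N (left out, the last holds). Time passes only in rows, so rows that do not move let the fingers close. It gives the time, the measured TCP pose, the force, the opening and the grip force at its end, in the units of the state.
- ctrl.get_obs(): the state, without advancing time (a new reading comes with each control period).
- optics.get_image(name): name is "scene" or "top"; returns a dict with "pixels" (400x640x3 uint8, red, green, blue), "camera_matrix" (3x3 intrinsics, pixels), "D" ([k1, k2, p1, p2, k3] as OpenCV has them; the pictures are not rectified), "R" (3x3) and "t" (3): a world point X has camera coordinates R X + t. Camera axes: x right, y down, z forward; pixel columns grow to the right and rows downward; lengths in m; the calibration is good to about 2 mm. A picture is of the moment at which its call begins. There is no depth.
- ctrl.close_job(): hands the job in; it is judged then, once.
The state is a dict: "time": time; "qpos": joint angles; "joint_velocities": joint speeds; "tau": joint torques, N m; "position": TCP position; "ee_rot": TCP orientation; "force": force on the tool from outside, world axes, zero at the start; "ft_torque": the same for the moment, N m; "opening": finger opening in m; "gripper_force": force on a finger pad.
Only numpy, scipy, OpenCV 4.12 (cv2) and the standard library are available. Lean on these libraries where they do the work, as an engineer would, in place of code of your own. Each camera call takes 0.05 s, during which the arm holds its last target. There are 200 camera calls.

## Task

Get the white filling doser ready for filling: slide its yellow transport lock away from the red cap until it is fully at its end stop, then unscrew the red wing cap. Nobody knows whether this cap has a right-hand or a left-hand thread: try it one way, and if it soon comes up against a stop do not force it, turn it the other way until it comes free. Lift the cap off and finish while holding it in the gripper, level and clearly (about 10 cm) above the doser's top; do not put it down or let go, and leave the things around in place.

Things in the scene. Friction and masses are not known exactly. Their poses are not given: they have to be found in the camera images.
- doser: white low box-shaped machine, 195 (x) x 115 (y) x 55 mm high, fixed to the table. Origin: centre of its underside; z up. Its flat top is 55 mm above the origin. At yaw 0 its steel outlet nose faces -x. The red cap sits on its top at x = +45 mm, y = 0; the lock track runs along its x axis on the -x half of the top. No part of it but lock and cap moves
- port (a point): centre of the filler port on the doser's top, at doser (45, 0, 55) mm, axes as the doser's. Flat quick thread: turning does not lift the cap. One way the cap hits a stop after 0.15 to 0.3 rad (over about 1.2 N m there is forcing); the other way it turns easily to an end wall at about 1.25 rad and lifts off freely at 0.95 to 1.2 rad. Which way is free changes from run to run and cannot be seen
- lock (a joint): travel in m of the transport lock along the doser's -x direction (away from the cap): 0 to 0.003 at the start (its steel tongue lies between two ears of the cap, so the cap can turn only about 4 degrees), 0.035 at the end stop. Friction about 2 N; it stays where it is left
- lock_grip (a point): centre of the yellow grip block of the lock, which moves with it: 34 mm along the doser's x, 20 mm wide along its y, 22 mm high; it stands on a 26 mm wide black foot. The point is 21 mm above the doser's top, the top of the grip 32 mm above it. Nothing stands beside it higher than 6 mm above the doser's top: grip it across its 20 mm width from above
- cap: loose red wing cap, about 80 g, origin: centre of its underside, resting on the doser's top at the port; z up. Round skirt 56 mm across, 21 mm high; two ears on its -x side reach 38 mm from the axis. At the start its x axis is parallel to the doser's within 2 degrees; its turn is its yaw relative to the doser's. Seated it has about 2 mm of play upward and 1.5 mm sideways
- cap_wing (a point): centre of the cap's straight wing (the bar to grip), 32 mm above the cap's origin, axes as the cap's. Wing: 44 mm long along x, 14 mm thick along y, from 21 to 44 mm above the cap's origin; a white dot marks its +x end. Grip it across its 14 mm thickness from above
- cocoa_tin: bystander: round green tin with gold lid, 68 mm across, 91 mm high, left of the doser; origin at the centre of its underside
- date_stamp: bystander: wooden hand stamp 30 x 50 x 68 mm; origin at the centre of its underside
- pencil: bystander: red pencil, 8 x 136 x 8 mm; origin at the centre of its underside
Things that resemble listed ones, but are neither listed nor needed, are in the scene too. Several things have the shape of the cap; the one meant has the colours described above.

How it is judged:
On the way, in this order (a step that is already met when the one before it is completed fails the run):
1. the transport lock is slid to its end stop (within 3 mm) while the cap is still seated and unturned (value of joint lock above 0.032 m and z of cap in the frame of port below 0.005 m and angle between the x axis of cap and the x axis of doser, either way round below 0.3 rad), for 0.2 s.
2. the seated cap is turned at least 45 degrees (angle between the x axis of cap and the x axis of doser, either way round above 0.785 rad and z of cap in the frame of port below 0.006 m and horizontal distance between cap and port below 0.005 m), for 0.1 s.
At the end, for the whole second after the job is handed in: the lock is within 5 mm of its end stop; the cap is held by the fingers, still, level within 20 degrees, its underside at least 6 cm above the doser's top and nothing else carrying it (value of joint lock above 0.03 m and z of cap in the frame of port above 0.06 m and angle between cap's own z axis and vertical below 0.35 rad and contact force between cap and the fingers above 1 N and contact force between cap and doser below 0.1 N and linear speed of cap below 0.03 m/s); the arm keeps its last pose, push and grip.
It fails at once if the cap is forced: pressed against the doser with more than 150 N (contact force between cap and doser above 150 N).
It fails at once if a bystander is moved more than 3 cm (distance of any of cocoa_tin, date_stamp, pencil from where it was at the start of the episode above 0.03 m).
It also fails if it takes over 61 s, if anything falls off the work surface, if the arm or the gripper's body presses on something with over 40 N, if the wrist force passes 120 N, or if a joint passes its speed limit or range.

## Working session

There is one attempt and no reset: what is moved stays moved. The work goes in short steps, Python scripts to look and compute and a tool call to move; the robot and the scene stay as the last step left them, time stands still between calls to the robot, and variables do not carry over. Pictures are saved under pics/ and viewed, at most 10 in all, crops included, and the job is handed in when it is done.

Besides the shell and the picture viewer there is one more tool, called after ">>>" as name(argument=value, ...) on one line, values as JSON. step_arm: Moves the arm, as the interface text tells. Shifts and turns lie within -1 to 1; 1 stands for 4 cm of shift or 4 degrees of turn. Its arguments: {"type":"object","properties":{"commands":{"type":"array","items":{"type":"number","minimum":-1,"maximum":1}},"squeeze":{"type":"number"}},"required":["commands"]}

```bash
mkdir -p pics
cat > h.py <<'E'
import numpy as np, cv2
from station import ctrl, optics
def grab(n,f):
    d=optics.get_image(n); cv2.imwrite(f'pics/{f}.png',d['pixels'][:,:,::-1]); return d
def ray(d,uv,z):
    p=cv2.undistortPoints(np.array([[uv]],float),np.array(d['camera_matrix']),np.array(d['D']))[0,0]
    R=np.array(d['R']);t=np.array(d['t']); c=-R.T@t; v=R.T@np.array([p[0],p[1],1]); return c+v*(z-c[2])/v[2]
E
python3 - <<'E'
from h import *
a=grab('top','t1');b=grab('scene','s1')
print(ctrl.get_obs())
for d in(a,b):print(-np.array(d['R']).T@d['t'])
E
```

```text
{'time': 0.1, 'qpos': array([-1.31021754,  0.68991481, -0.19449913,  1.56618052,  0.15731701,
        0.90247462, -0.21505985]), 'joint_velocities': array([ 0.00079664, -0.00100276, -0.00018882, -0.00382894,  0.0003047 ,
        0.00202995, -0.00091346]), 'tau': array([-3.35508441e-03, -5.28506541e+01, -1.27197314e+00, -1.53839618e+01,
       -5.26564464e-02,  1.99290858e-03,  7.38967833e-05]), 'position': array([0.14046045, 0.60846814, 0.23799638]), 'ee_rot': array([-3.55293650e-01, -3.12139089e+00,  2.49149831e-03]), 'force': array([-0.05884371, -0.04003075, -0.07793377]), 'ft_torque': array([ 0.00218035,  0.01009802, -0.03471739]), 'gripper_force': 0.0, 'opening': 0.08801634385691294}
[0.47753647 0.08323704 1.20027249]
[ 0.06257215 -0.72749319  0.82424827]
```

View pics/t1.png

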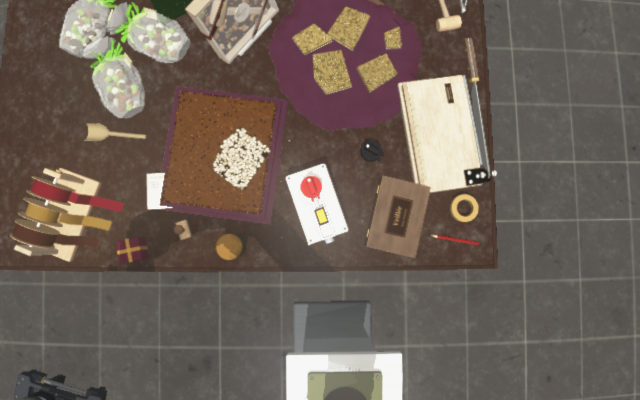

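View pics/s1.png

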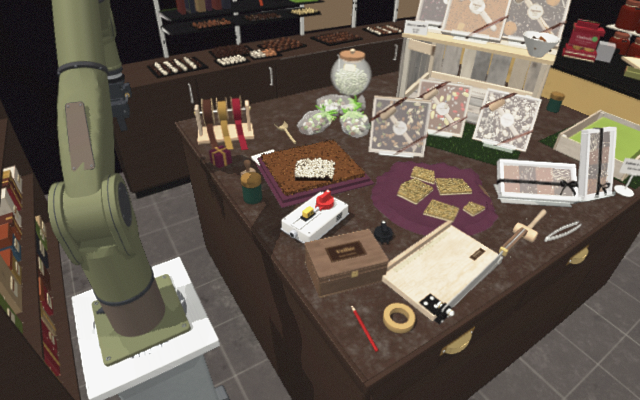

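The top view shows the doser around (316,204), with the red cap at (311,187), the yellow lock at (321,216) and the nose at (329,238). The tin is at (229,247), the brown box is right of the doser, and the arm is clear of all of them.

```bash
cat >> h.py <<'E'
def blob(d,m,roi):
    k=np.zeros(m.shape,np.uint8); x0,y0,x1,y1=roi; k[y0:y1,x0:x1]=m[y0:y1,x0:x1]
    c=max(cv2.findContours(k,cv2.RETR_EXTERNAL,cv2.CHAIN_APPROX_NONE)[0],key=cv2.contourArea)
    return c
def masks(d):
    h=cv2.cvtColor(d['pixels'],cv2.COLOR_RGB2HSV).astype(int); H,S,V=h[...,0],h[...,1],h[...,2]
    return dict(white=(S<40)&(V>150), yel=(H>20)&(H<35)&(S>130)&(V>120), red=((H<8)|(H>172))&(S>130)&(V>100))
def c3(d,c,z):
    M=cv2.moments(c); return ray(d,(M['m10']/M['m00'],M['m01']/M['m00']),z)
E
python3 - <<'E'
from h import *
d=optics.get_image('top'); m=masks(d); roi=(280,155,355,248)
w=blob(d,m['white']|m['yel']|m['red'],roi); 
P=np.array([ray(d,p[0],.055)[:2] for p in w],np.float32)
print('rect',cv2.minAreaRect(P), len(w))
y=blob(d,m['yel'],roi); r=blob(d,m['red'],roi)
print('yel',c3(d,y,.055+.032),cv2.minAreaRect(np.array([ray(d,p[0],.087)[:2] for p in y],np.float32)))
print('red',c3(d,r,.055+.025),cv2.minAreaRect(np.array([ray(d,p[0],.076)[:2] for p in r],np.float32)))
s=optics.get_image('scene'); ms=masks(s); roi=(275,180,355,245)
for n,z in(('yel',.078),('red',.08)):
    print('scene',n,c3(s,blob(s,ms[n],roi),z))
o=cv2.resize(d['pixels'][150:255,270:370],None,fx=5,fy=5,interpolation=cv2.INTER_CUBIC);cv2.imwrite('pics/c1.png',o[:,:,::-1])
E
```

```text
rect ((0.5575116872787476, 0.07143911719322205), (0.2067071497440338, 0.11552989482879639), 18.809362411499023) 218
yel [0.54480154 0.05979265 0.087     ] ((0.5372871160507202, 0.06611452251672745), (0.012821538373827934, 0.022001435980200768), 44.56787109375)
red [0.60529306 0.08750143 0.08      ] ((0.6018762588500977, 0.08840566128492355), (0.049967650324106216, 0.058141473680734634), 89.61166381835938)
scene yel [0.52394775 0.05917279 0.078     ]
scene red [0.59770342 0.07513059 0.08      ]
```

View pics/c1.png

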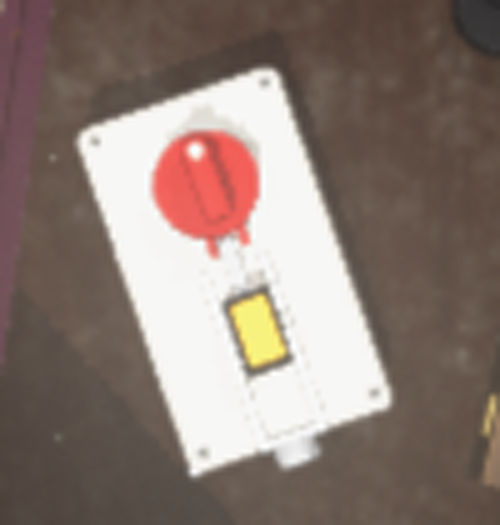

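The crop shows the cap at crop (207,185), with the wing's white dot at (196,150). The yellow grip is at (260,331), and the doser's corners are at (78,138), (278,68), (393,403) and (192,475).

Run:
```python
from h import *
d=optics.get_image('top'); m=masks(d)
C=[ray(d,(270+u/5-.4,150+v/5-.4),.055)[:2] for u,v in((78,138),(278,68),(393,403),(192,475))]
C=np.array(C);ctr=C.mean(0); v=C[0]+C[1]-C[2]-C[3]; yaw=np.arctan2(v[1],v[0]); print('corners',ctr,np.degrees(yaw),np.linalg.norm(v)/2,np.linalg.norm(C[0]-C[1]))
roi=(300,195,345,232)
h=cv2.cvtColor(d['pixels'],cv2.COLOR_RGB2HSV).astype(int); mm=(h[...,1]>90)&(h[...,2]>180)&(h[...,0]>18)&(h[...,0]<40)
y=blob(d,mm,roi); g=c3(d,y,.087)
red=c3(d,blob(d,m['red'],(280,155,355,208)),.076)
R=np.array([[np.cos(yaw),-np.sin(yaw)],[np.sin(yaw),np.cos(yaw)]])
print('grip',g,'in doser',R.T@(g[:2]-ctr), cv2.minAreaRect(np.array([ray(d,p[0],.087)[:2] for p in y],np.float32)))
print('port',ctr+R@[.045,0],'red',red, 'indoser',R.T@(red[:2]-ctr))
dot=ray(d,(270+196/5-.4,150+150/5-.4),.099);e=ray(d,(270+219/5-.4,150+214/5-.4),.099);print('wing ends',dot,e)
```

```text
corners [0.56219759 0.07246963] 18.330822818072846 0.19000543517457233 0.11393754807169083
grip [0.52823044 0.06119409 0.087     ] in doser [-3.57897322e-02 -2.06014169e-05] ((0.528193473815918, 0.061019282788038254), (0.033568546175956726, 0.019651975482702255), 17.978307723999023)
port [0.60491413 0.08662227] red [0.60574923 0.08751665 0.076     ] indoser [0.04607401 0.00058636]
wing ends [0.6210791  0.09254443 0.099     ] [0.58783628 0.08092215 0.099     ]
```

>>> step_arm(commands=[0.6, -0.856, 0, 0, 0, 0.488, -1, 0.6, -0.856, 0, 0, 0, 0.488, -1, 0.6, -0.856, 0, 0, 0, 0.488, -1, 0.6, -0.856, 0, 0, 0, 0.488, -1, 0.6, -0.856, 0, 0, 0, 0.488, -1, 0.6, -0.856, 0, 0, 0, 0.488, -1, 0.6, -0.856, 0, 0, 0, 0.488, -1, 0.6, -0.856, 0, 0, 0, 0.488, -1], squeeze=25)

```text
time: 1.05
position: [0.3334, 0.3337, 0.2389]
ee_rot: [-0.074, 3.14, 0.0]
force: [0.4, 1.0, 0.1]
opening: 0.0881
gripper_force: 0.0
```

>>> step_arm(commands=[0.6, -0.856, 0, 0, 0, 0.488, -1, 0.6, -0.856, 0, 0, 0, 0.488, -1, 0.6, -0.856, 0, 0, 0, 0.488, -1, 0.6, -0.856, 0, 0, 0, 0.488, -1, 0.6, -0.856, 0, 0, 0, 0.488, -1, 0.6, -0.856, 0, 0, 0, 0.488, -1, 0.6, -0.856, 0, 0, 0, 0.488, -1, 0.6, -0.856, 0, 0, 0, 0.488, -1, 0, 0, 0, 0, 0, 0, -1, 0, 0, 0, 0, 0, 0, -1])

```text
time: 2.05
position: [0.5246, 0.0603, 0.2385]
ee_rot: [0.493, -3.102, -0.001]
force: [0.4, 0.7, -0.2]
opening: 0.0883
gripper_force: 0.0
```

```bash
cat >> h.py <<'E'
from scipy.spatial.transform import Rotation as Ro
def st():
    o=ctrl.get_obs(); y=Ro.from_rotvec(o['ee_rot']).as_matrix()
    print('t%.1f'%o['time'],'p',np.round(o['position'],4),'yang',np.round(np.degrees(np.arctan2(y[1,1],y[0,1])),2),'z',np.round(y[:,2],3),'F',np.round(o['force'],1),'T',np.round(o['ft_torque'],2),'op',round(o['opening'],4),'gf',round(o['gripper_force'],1),'q',np.round(o['qpos'],2))
E
python3 - <<'E'
from h import *
st()
s=optics.get_image('scene')
b=ray(s,(309,290),0); print('box corner',b)
for z in(.04,.06,.08,.1,.12): print(z,ray(s,(305,252),z))
E
```

```text
t2.0 p [0.5246 0.0603 0.2385] yang 108.07 z [-0.  0. -1.] F [ 0.4  0.7 -0.2] T [ 0.08 -0.01 -0.03] op 0.0883 gf 0.0 q [ 0.07  0.59 -0.43  1.85  0.34  0.78  1.34]
box corner [ 0.40981407 -0.14371612  0.        ]
0.04 [ 0.45254991 -0.05080201  0.04      ]
0.06 [ 0.44260465 -0.06805907  0.06      ]
0.08 [ 0.43265938 -0.08531614  0.08      ]
0.1 [ 0.42271412 -0.1025732   0.1       ]
0.12 [ 0.41276886 -0.11983027  0.12      ]
```

Run:
```python
from h import *
s=optics.get_image('scene');t=optics.get_image('top')
for z in(.04,.06,.08,.1,.12): print(z,ray(s,(305,246),z)[:2],ray(t,(367,249),z)[:2],'| ',ray(s,(345,232),z)[:2],ray(t,(380,178),z)[:2])
```

```text
0.04 [ 0.46463489 -0.03024   ] [ 0.43990023 -0.06218581] |  [ 0.59568516 -0.04067763] [ 0.63197099 -0.10098044]
0.06 [ 0.45438143 -0.04802144] [ 0.44054898 -0.05967911] |  [ 0.58208964 -0.05819289] [ 0.62930895 -0.09780503]
0.08 [ 0.44412797 -0.06580288] [ 0.44119773 -0.05717241] |  [ 0.56849412 -0.07570815] [ 0.62664691 -0.09462961]
0.1 [ 0.43387452 -0.08358432] [ 0.44184648 -0.05466571] |  [ 0.55489861 -0.09322341] [ 0.62398487 -0.09145419]
0.12 [ 0.42362106 -0.10136576] [ 0.44249523 -0.052159  ] |  [ 0.54130309 -0.11073867] [ 0.62132283 -0.08827877]
```

>>> step_arm(commands=[0.085, 0.02, -0.8, 0, 0, 0, -1, 0, 0, -0.8, 0, 0, 0, -1, 0, 0, -0.8, 0, 0, 0, -1, 0, 0, -0.8, 0, 0, 0, -1, 0, 0, -0.4, 0, 0, 0, -1, 0, 0, 0, 0, 0, 0, -1, 0, 0, 0, 0, 0, 0, -1])

```text
time: 2.9
position: [0.5278, 0.0633, 0.0952]
ee_rot: [-0.501, 3.101, 0.001]
force: [0.4, -0.2, 0.9]
opening: 0.0879
gripper_force: 0.0
```

Run:
```python
from h import *
st()
```

```text
t2.9 p [0.5278 0.0633 0.0952] yang 108.36 z [ 0.     0.001 -1.   ] F [ 0.4 -0.2  0.9] T [ 0.05 -0.01 -0.02] op 0.0879 gf 0.0 q [-0.03  0.8  -0.29  1.96  0.49  0.45  1.21]
```

>>> step_arm(commands=[0, -0.05, -0.4, 0, 0, 0, -1, 0, 0, -0.33, 0, 0, 0, -1, 0, 0, 0, 0, 0, 0, -0.2, 0, 0, 0, 0, 0, 0, 0.3, 0, 0, 0, 0, 0, 0, 1, 0, 0, 0, 0, 0, 0, 1, 0, 0, 0, 0, 0, 0, 1, 0, 0, 0, 0, 0, 0, 1], squeeze=20)

```text
time: 3.7
position: [0.5281, 0.06, 0.0658]
ee_rot: [-0.498, 3.101, 0.0]
force: [0.5, 0.3, -0.1]
opening: 0.0421
gripper_force: 0.0
```

Run:
```python
from h import *
st()
```

```text
t3.7 p [0.5281 0.06   0.0658] yang 108.24 z [ 0.  0. -1.] F [ 0.5  0.3 -0.1] T [0.07 0.03 0.02] op 0.0421 gf 0.0 q [-0.05  0.85 -0.25  1.97  0.52  0.38  1.18]
```

>>> step_arm(commands=[0, 0, 0, 0, 0, 0, 1, 0, 0, 0, 0, 0, 0, 1, 0, 0, 0, 0, 0, 0, 1, 0, 0, 0, 0, 0, 0, 1, 0, 0, 0, 0, 0, 0, 1, 0, 0, 0, 0, 0, 0, 1])

```text
time: 4.3
position: [0.5275, 0.0612, 0.0655]
ee_rot: [0.5, -3.101, -0.002]
force: [-1.9, 3.9, 0.1]
opening: 0.0197
gripper_force: 20.4
```

Run:
```python
from h import *
st()
```

```text
t4.3 p [0.5275 0.0612 0.0655] yang 108.32 z [-0.001  0.001 -1.   ] F [-1.9  3.9  0.1] T [1.   0.45 0.18] op 0.0197 gf 20.4 q [-0.05  0.85 -0.25  1.97  0.52  0.38  1.18]
```

>>> step_arm(commands=[-0.142, -0.047, 0, 0, 0, 0, 1, -0.142, -0.047, 0, 0, 0, 0, 1, -0.142, -0.047, 0, 0, 0, 0, 1, -0.142, -0.047, 0, 0, 0, 0, 1, -0.142, -0.047, 0, 0, 0, 0, 1, -0.12, -0.04, 0, 0, 0, 0, 1, 0, 0, 0, 0, 0, 0, 1, 0, 0, 0, 0, 0, 0, 1])

```text
time: 5.1
position: [0.4957, 0.0504, 0.0655]
ee_rot: [-0.499, 3.099, 0.003]
force: [0.5, 5.2, -2.9]
opening: 0.0201
gripper_force: 20.4
```

Run:
```python
from h import *
st()
```

```text
t5.1 p [0.4957 0.0504 0.0655] yang 108.31 z [ 0.002  0.002 -1.   ] F [ 0.5  5.2 -2.9] T [ 1.09 -0.06  0.12] op 0.0201 gf 20.4 q [-0.07  0.83 -0.2   2.07  0.55  0.28  1.15]
```

>>> step_arm(commands=[-0.06, -0.02, 0, 0, 0, 0, 1, -0.06, -0.02, 0, 0, 0, 0, 1, 0, 0, 0, 0, 0, 0, 1, 0, 0, 0, 0, 0, 0, 1])

```text
time: 5.5
position: [0.4956, 0.0504, 0.0656]
ee_rot: [-0.498, 3.09, 0.007]
force: [8.0, 6.6, -10.8]
opening: 0.0196
gripper_force: 20.2
```

Run:
```python
from h import *
st()
```

```text
t5.5 p [0.4956 0.0504 0.0656] yang 108.31 z [ 0.01   0.006 -1.   ] F [  8.    6.6 -10.8] T [ 1.27 -1.63  0.14] op 0.0196 gf 20.2 q [-0.07  0.83 -0.19  2.08  0.55  0.27  1.15]
```

>>> step_arm(commands=[0, 0, 0, 0, 0, 0, -1, 0, 0, 0, 0, 0, 0, -1, 0, 0, 0, 0, 0, 0, -1, 0, 0, 0, 0, 0, 0, -1, 0, 0, 0.9, 0, 0, 0, -1, 0, 0, 0.9, 0, 0, 0, -1, 0, 0, 0.5, 0, 0, 0, -1, 0, 0, 0, 0, 0, 0, -1])

```text
time: 6.3
position: [0.4913, 0.0472, 0.16]
ee_rot: [-0.496, 3.097, -0.0]
force: [0.3, 0.6, 0.2]
opening: 0.0817
gripper_force: 0.0
```

Run:
```python
from h import *
st()
```

```text
t6.3 p [0.4913 0.0472 0.16  ] yang 108.18 z [ 0.005  0.001 -1.   ] F [0.3 0.6 0.2] T [0.03 0.06 0.02] op 0.0817 gf 0.0 q [ 0.03  0.66 -0.36  2.03  0.45  0.52  1.24]
```

>>> step_arm(commands=[0.71, 0.25, 0, 0, 0, 0, -1, 0.71, 0.25, 0, 0, 0, 0, -1, 0.71, 0.25, 0, 0, 0, 0, -1, 0.71, 0.25, 0, 0, 0, 0, -1, 0, 0, -0.5, 0, 0, 0, -1, 0, 0, -0.5, 0, 0, 0, -1, 0, 0, 0, 0, 0, 0, -1, 0, 0, 0, 0, 0, 0, -1])

```text
time: 7.1
position: [0.6028, 0.0871, 0.1168]
ee_rot: [0.498, -3.1, 0.001]
force: [-0.3, 1.2, 0.3]
opening: 0.0881
gripper_force: 0.0
```

Run:
```python
from h import *
st()
d=optics.get_image('scene');o=cv2.resize(d['pixels'][170:260,260:370],None,fx=5,fy=5,interpolation=cv2.INTER_CUBIC);cv2.imwrite('pics/s2.png',o[:,:,::-1])
```

```text
t7.1 p [0.6028 0.0871 0.1168] yang 108.25 z [-0.002 -0.001 -1.   ] F [-0.3  1.2  0.3] T [ 0.05 -0.01  0.02] op 0.0881 gf 0.0 q [-0.02  0.85 -0.36  1.71  0.44  0.67  1.27]
```

View pics/s2.png

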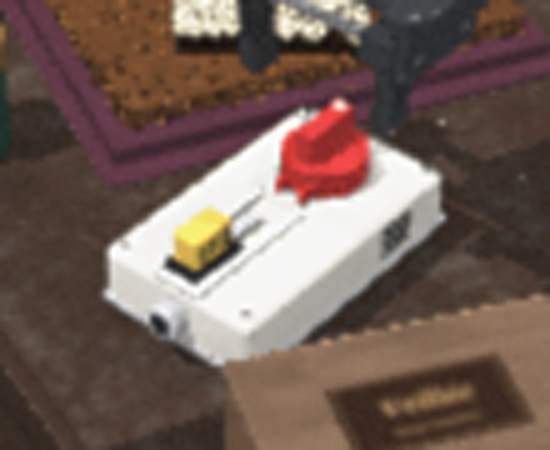

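The lock now sits at the nose end of its track, at (203,240) in the crop. The cap is seated and unturned at (325,155), with the open fingers above it.

>>> step_arm(commands=[0.055, 0, -0.45, 0, 0, 0, -1, 0, 0, -0.43, 0, 0, 0, -0.3, 0, 0, 0, 0, 0, 0, 0.3, 0, 0, 0, 0, 0, 0, 1, 0, 0, 0, 0, 0, 0, 1, 0, 0, 0, 0, 0, 0, 1, 0, 0, 0, 0, 0, 0, 1, 0, 0, 0, 0, 0, 0, 1, 0, 0, 0, 0, 0, 0, 1, 0, 0, 0, 0, 0, 0, 1], squeeze=25)

```text
time: 8.15
position: [0.6058, 0.0874, 0.0824]
ee_rot: [-0.498, 3.102, 0.0]
force: [-1.2, 0.1, 0.6]
opening: 0.0182
gripper_force: 0.0
```

Run:
```python
from h import *
st()
```

```text
t8.2 p [0.6058 0.0874 0.0824] yang 108.24 z [ 0.  0. -1.] F [-1.2  0.1  0.6] T [ 0.04 -0.03  0.01] op 0.0182 gf 0.0 q [-0.03  0.9  -0.33  1.72  0.46  0.61  1.25]
```

>>> step_arm(commands=[0, 0, 0, 0, 0, 0, 1, 0, 0, 0, 0, 0, 0, 1, 0, 0, 0, 0, 0, 0, 1])

```text
time: 8.45
position: [0.6057, 0.0874, 0.0824]
ee_rot: [0.498, -3.102, -0.0]
force: [-0.9, -0.3, 0.5]
opening: 0.0136
gripper_force: 25.0
```

Run:
```python
from h import *
st()
```

```text
t8.4 p [0.6057 0.0874 0.0824] yang 108.24 z [-0.  0. -1.] F [-0.9 -0.3  0.5] T [0.   0.06 0.05] op 0.0136 gf 25.0 q [-0.03  0.9  -0.33  1.72  0.46  0.61  1.25]
```

>>> step_arm(commands=[0, 0, 0, 0, 0, -0.5, 1, 0, 0, 0, 0, 0, -0.5, 1, 0, 0, 0, 0, 0, -0.5, 1, 0, 0, 0, 0, 0, -0.5, 1, 0, 0, 0, 0, 0, 0, 1])

```text
time: 8.95
position: [0.6057, 0.0874, 0.0824]
ee_rot: [-0.278, 3.129, -0.0]
force: [-0.3, 0.4, 0.4]
opening: 0.0136
gripper_force: 25.0
```

Run:
```python
from h import *
st()
```

```text
t8.9 p [0.6057 0.0874 0.0824] yang 100.16 z [ 0. -0. -1.] F [-0.3  0.4  0.4] T [ 0.05  0.02 -0.  ] op 0.0136 gf 25.0 q [-0.05  0.89 -0.3   1.72  0.42  0.59  1.15]
```

>>> step_arm(commands=[0, 0, 0, 0, 0, -0.5, 1, 0, 0, 0, 0, 0, -0.5, 1, 0, 0, 0, 0, 0, 0, 1])

```text
time: 9.25
position: [0.6057, 0.0874, 0.0824]
ee_rot: [-0.169, 3.137, -0.0]
force: [-0.8, 0.6, 1.5]
opening: 0.0141
gripper_force: 25.0
```

Run:
```python
from h import *
st()
```

```text
t9.2 p [0.6057 0.0874 0.0824] yang 96.16 z [ 0. -0. -1.] F [-0.8  0.6  1.5] T [ 0.03  0.06 -0.  ] op 0.0141 gf 25.0 q [-0.06  0.89 -0.28  1.72  0.39  0.59  1.1 ]
```

>>> step_arm(commands=[0, 0, 0, 0, 0, -0.5, 1, 0, 0, 0, 0, 0, -0.5, 1, 0, 0, 0, 0, 0, 0, 1])

```text
time: 9.55
position: [0.6057, 0.0874, 0.0824]
ee_rot: [-0.059, 3.141, -0.0]
force: [-0.2, 0.3, 1.0]
opening: 0.014
gripper_force: 25.0
```

Run:
```python
from h import *
st()
```

```text
t9.6 p [0.6057 0.0874 0.0824] yang 92.16 z [ 0. -0. -1.] F [-0.2  0.3  1. ] T [-0.01 -0.02 -0.06] op 0.014 gf 25.0 q [-0.07  0.89 -0.26  1.72  0.37  0.58  1.05]
```

>>> step_arm(commands=[0, 0, 0, 0, 0, -0.5, 1, 0, 0, 0, 0, 0, -0.5, 1, 0, 0, 0, 0, 0, 0, 1])

```text
time: 9.85
position: [0.6058, 0.0874, 0.0824]
ee_rot: [0.05, 3.141, -0.0]
force: [0.1, -0.2, 1.6]
opening: 0.0136
gripper_force: 25.0
```

Run:
```python
from h import *
st()
```

```text
t9.8 p [0.6058 0.0874 0.0824] yang 88.16 z [ 0. -0. -1.] F [ 0.1 -0.2  1.6] T [ 0.01  0.02 -0.08] op 0.0136 gf 25.0 q [-0.08  0.89 -0.24  1.72  0.35  0.58  1.01]
```

>>> step_arm(commands=[0, 0, 0, 0, 0, -0.5, 1, 0, 0, 0, 0, 0, 0, 1])

```text
time: 10.05
position: [0.6058, 0.0874, 0.0824]
ee_rot: [0.105, 3.14, 0.0]
force: [-0.2, 0.3, 0.9]
opening: 0.0141
gripper_force: 25.0
```

Run:
```python
from h import *
st()
d=optics.get_image('scene');o=cv2.resize(d['pixels'][150:240,260:370],None,fx=6,fy=6,interpolation=cv2.INTER_CUBIC);cv2.imwrite('pics/s3.png',o[:,:,::-1])
```

```text
t10.1 p [0.6058 0.0874 0.0824] yang 86.16 z [ 0.  0. -1.] F [-0.2  0.3  0.9] T [ 0.08 -0.05 -0.03] op 0.0141 gf 25.0 q [-0.09  0.89 -0.23  1.72  0.34  0.57  0.98]
```

View pics/s3.png

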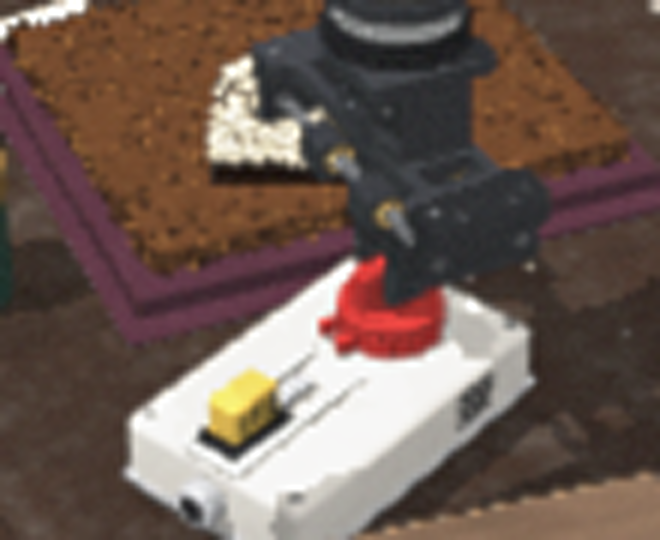

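The ears, at (330,330) in the crop, have swung clockwise with the gripper. At 22° that is past the possible stop and shows no torque, so clockwise is the free way.

>>> step_arm(commands=[0, 0, 0, 0, 0, -0.8, 1, 0, 0, 0, 0, 0, -0.8, 1, 0, 0, 0, 0, 0, -0.8, 1, 0, 0, 0, 0, 0, -0.8, 1, 0, 0, 0, 0, 0, -0.8, 1, 0, 0, 0, 0, 0, -0.8, 1, 0, 0, 0, 0, 0, -0.8, 1, 0, 0, 0, 0, 0, 0, 1])

```text
time: 10.9
position: [0.6057, 0.0875, 0.0824]
ee_rot: [0.711, 3.06, -0.0]
force: [0.1, -0.5, 1.7]
opening: 0.0139
gripper_force: 25.0
```

Run:
```python
from h import *
st()
```

```text
t10.9 p [0.6057 0.0875 0.0824] yang 63.83 z [ 0. -0. -1.] F [ 0.1 -0.5  1.7] T [-0.03 -0.   -0.02] op 0.0139 gf 25.0 q [-0.14  0.88 -0.13  1.72  0.2   0.55  0.72]
```

>>> step_arm(commands=[0, 0, 0, 0, 0, -0.8, 1, 0, 0, 0, 0, 0, -0.8, 1, 0, 0, 0, 0, 0, -0.8, 1, 0, 0, 0, 0, 0, -0.8, 1, 0, 0, 0, 0, 0, -0.8, 1, 0, 0, 0, 0, 0, 0, 1])

```text
time: 11.5
position: [0.6057, 0.0875, 0.0824]
ee_rot: [1.128, 2.932, 0.0]
force: [0.3, -0.2, 1.4]
opening: 0.0136
gripper_force: 25.0
```

Run:
```python
from h import *
st()
```

```text
t11.5 p [0.6057 0.0875 0.0824] yang 47.9 z [ 0.  0. -1.] F [ 0.3 -0.2  1.4] T [ 0.05  0.04 -0.01] op 0.0136 gf 25.0 q [-0.18  0.88 -0.06  1.72  0.09  0.54  0.53]
```

>>> step_arm(commands=[0, 0, 0, 0, 0, -0.3, 1, 0, 0, 0, 0, 0, 0, 1, 0, 0, 0, 0, 0, 0, 1, 0, 0, 0.08, 0, 0, 0, 1, 0, 0, 0.08, 0, 0, 0, 1, 0, 0, 0, 0, 0, 0, 1])

```text
time: 12.1
position: [0.6058, 0.0874, 0.0891]
ee_rot: [1.16, 2.919, 0.0]
force: [0.5, 0.8, -1.0]
opening: 0.0138
gripper_force: 25.0
```

Run:
```python
from h import *
st()
```

```text
t12.1 p [0.6058 0.0874 0.0891] yang 46.65 z [ 0.  0. -1.] F [ 0.5  0.8 -1. ] T [ 0.06 -0.   -0.03] op 0.0138 gf 25.0 q [-0.19  0.87 -0.06  1.72  0.09  0.55  0.52]
```

It lifted 6.7 mm with only about the cap's own weight on the wrist, so it is free. I'll raise it the rest of the way.

>>> step_arm(commands=[0, 0, 0.3, 0, 0, 0, 1, 0, 0, 0.35, 0, 0, 0, 1, 0, 0, 0.35, 0, 0, 0, 1, 0, 0, 0.35, 0, 0, 0, 1, 0, 0, 0.35, 0, 0, 0, 1, 0, 0, 0.35, 0, 0, 0, 1, 0, 0, 0.3, 0, 0, 0, 1, 0, 0, 0, 0, 0, 0, 1, 0, 0, 0, 0, 0, 0, 1, 0, 0, 0, 0, 0, 0, 1])

```text
time: 13.1
position: [0.6052, 0.0873, 0.182]
ee_rot: [-1.16, -2.918, 0.001]
force: [0.2, -0.5, -0.9]
opening: 0.0136
gripper_force: 25.0
```

Run:
```python
from h import *
st()
d=optics.get_image('scene');o=cv2.resize(d['pixels'][110:240,250:370],None,fx=4,fy=4,interpolation=cv2.INTER_CUBIC);cv2.imwrite('pics/s4.png',o[:,:,::-1])
```

```text
t13.1 p [0.6052 0.0873 0.182 ] yang 46.64 z [-0.001 -0.    -1.   ] F [ 0.2 -0.5 -0.9] T [-0.01  0.06 -0.03] op 0.0136 gf 25.0 q [-0.18  0.74 -0.07  1.67  0.07  0.74  0.53]
```

View pics/s4.png

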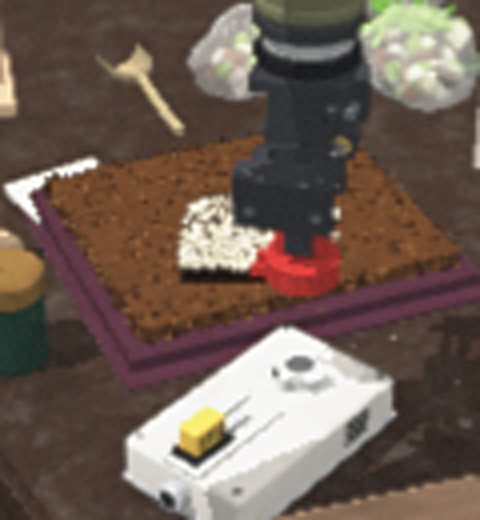

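The cap, at (302,265) in the crop, hangs level in the gripper about 10 cm above the open port at (300,365). The lock is at its end stop at (202,430).

```bash
python3 -c "
from station import ctrl
print(ctrl.close_job())"
```

```text
the job is handed in; nothing more can be done
None
```

I slid the lock to its end stop, unscrewed the cap clockwise (about 62°, no stop met), lifted it off, and handed in the job with the gripper holding it level about 10 cm above the doser; no verdict was shown.

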